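# Gauge the gap under the clamp arm with a stepped gauge

## Task

The clamp arm of the small drive-holding stand is locked at an unknown height, and we need to know how big the gap under it is. Take the stepped gauge (the bar cut in stairs, not the plain bar), lay it flat on the bench and slide it square under the middle of the arm, thinnest leaf first, until the next leaf is too thick and butts against the arm; then let go and leave it standing there. Do not shift the arm, and leave the plain bar where it lies.

Things in the scene. Friction and masses are not known exactly. Their poses are not given: they have to be found in the camera images.
- gauge_grip (a point): Centre of the grip fin of the stepped gauge, a loose bare aluminium bar 164 mm long, 30 wide, 0.25-0.42 kg, lying flat, thin end roughly to the robot's left. 50 mm above its underside; x along the bar to the thin end, y across, z up. The fin (40 mm along x, 12 mm thick) stands on the 26 mm thick end and rises to 74 mm above the underside: pinch it across y.
- gauge_tip (a point): Middle of the thin end's lower edge, 134 mm ahead (x) of the fin centre, same axes. Going back from here the gauge has four leaves on one flat underside: 8 mm thick for 28 mm, 14 mm for 28 mm, 20 mm for 28 mm, then 26 mm thick for the last 80 mm, which carries the fin (fin centre 50 mm behind the last step).
- foot (a point): Middle of the clamp arm's underside; its height over the bench is the gap, 11-24 mm. Arm: level bar 16 mm wide (y), 18 high, from x -60 (column, 40x45 mm, 90 high) to x +44 mm (free end). x points away from the robot within 25 degrees, z up. The gauge goes under along y, coming from the robot's right (-y), where the bench is clear for 220 mm. Height lock: friction, 80 N; a light push moves nothing.
- plain_grip (a point): Centre of the grip fin of the plain bar, a bystander: same outline, fin, aluminium, axes and offsets as the gauge, but 26 mm thick all along, no steps. Loose, 0.35 kg. It lies beside the gauge, 125 mm or more apart fin to fin; which of them is nearer to the robot changes.
There are look-alikes about, which are no part of the job. What is shaped like the part that bears gauge_grip but brown or purple is not meant.

How it is judged:
By the outcome, as a careful person would: the job done as asked, in the order asked, and still so for the second after the job is handed in, with the robot touching nothing.
It also fails if it takes over 38 s, if anything falls off the work surface, if the arm or the gripper's body presses on something with over 40 N, if the wrist force passes 120 N, or if a joint passes its speed limit or range.

## Robot

A 6-joint arm with a two-finger parallel gripper is mounted at the origin on the work surface. World frame = base frame: x ahead of the robot, y to its left, z up, the work surface at z = 0. Lengths are in m, angles in rad, forces in N, time in s.
With the tool pointing down it reaches from about 0.275 to 0.825 m from the base axis. Payload 5.2 kg.
Tool frame: the origin (TCP) lies midway between the tips of the shut fingers; the grasp point (between the pads) lies 19 mm behind it; z points along the fingers, y is the direction in which the jaws open and shut (so a half turn about z gives the same grasp; the last joint's range is limited). The gripper opens to 93 mm and grips with 3 to 60 N. Pads are 15 mm wide; open, the fingers measure 128 mm over their backs; the gripper's body (75 mm by 188 mm) begins 65 mm behind the grasp point.
Start: joints at [-0.203, 0.259, 1.535, -0, 1.348, -0.203], TCP at [0.55, 0, 0.219] pointing down, gripper open.
Joint ranges: [-3.14, 3.14], [-0.91, 2.08], [0.19, 2.58], [-1.22, 4.36], [0.22, 2.71], [-3.12, 3.12]. Speed limits (rad/s): [2.57, 2.57, 3.14, 3.14, 3.14, 3.14].

## Interface

Orientations are given as a unit quaternion [w, x, y, z].
In Python, from workcell import manip gives the robot as it stands. The module is installed in compiled form; this text tells all that it offers.
- The arm moves only by the shell command python3 -m handwheel 'ROWS'. ROWS is text: rows parted by semicolons, each of 7 numbers parted by spaces: the shift along the world's x, y, z in mm, then the turn, a rotation vector about the world's x, y, z in degrees, then the closure, from 0 (fully open) to 1 (shut). In form: x y z rx ry rz jaw; .... A call has exactly 8 rows; each row shifts and turns the commanded pose from where the row before left it; what a row does not reach is not made up. A row lasts 1/12 s, in which the tool goes at most 41.7 mm and 7.16 degrees, less where a joint would pass 70% of its speed; a pose out of reach is approached as far as the arm can. A call with a gripper value outside its range is refused whole. The fingers move at their own pace and stop on an object; the grip force is fixed at half the most. Time passes only in rows, so rows that do not move let the fingers close, or fill a call up. It gives the time, the measured TCP pose, the force and the opening at its end, in the units of the state.
- manip.get_state(): the state, without advancing time (a new reading comes with each control period).
- manip.snapshot(name): name is "scene" or "side" or "wrist"; returns (picture, depth): 480x640x3 uint8, blue, green, red; 480x640 float32, m along the optical axis (not along the pixel's ray), 0 where there is no reading.
- manip.camera_params(name): a dict with "mtx" (3x3 intrinsics, pixels), "dist_coeffs" ([k1, k2, p1, p2, k3] as OpenCV has them; the pictures are not rectified), "pose" (4x4, takes a point from camera to world coordinates); the wrist camera has in their place "mount" (4x4, takes a point from camera to tool coordinates, whose origin is the TCP and whose axes are the flange's). Camera axes: x right, y up, looking along -z (the intrinsics and any distortion apply to the point x, -y, -z); pixel columns grow to the right and rows downward; lengths in m; the calibration is good to about 2 mm. A picture is of the moment at which its call begins: read the wrist's pose just before it. camera_params takes no time and is no camera call.
- manip.close_job(): hands the job in, once; it reports no verdict.
Trained networks look in the newest picture that a camera, given by its name, has taken for a name from the list of things; names that differ only in an ending like _2 or _b are one class to them, and where a whole thing is asked for, a point or a joint stands for the part that bears it (a point fixed in the world has none). Each returns a list of dicts, best first, with "p" (0 to 1); they miss things now and then, are a little off and sometimes report something else, mostly with a low value. They report only what shows in the picture. A call takes as long as a camera call. They do not tell look-alikes from the thing itself.
- manip.recognise(target, camera): "rect" ([left, top, right, bottom] in pixels, round what is visible of it).
- manip.landmark_of(target, camera): "at" ([column, row] in pixels: a listed point, or the origin of a listed thing).
The state is a dict: "time_s": time; "qpos": joint angles; "qd": joint speeds; "joint_torque": joint torques, N m; "eef_pos": TCP position; "tcp_rot": TCP orientation; "wrist_force": force on the tool from outside, world axes, zero at the start; "ft_torque": the same for the moment, N m; "finger_gap": opening from 0.0 (shut) to 1.0 (fully open).
Only numpy, scipy, OpenCV 4.12 (cv2) and the standard library are available. Lean on these libraries where they do the work, as an engineer would, in place of code of your own. Each camera call takes 0.05 s, during which the arm holds its last target. There are 200 camera calls.

## Working session

There is one attempt and no reset: what is moved stays moved. The work goes in short steps, Python scripts to look and compute and a shell command to move; the robot and the scene stay as the last step left them, time stands still between calls to the robot, and variables do not carry over. Pictures are saved under pics/ and viewed, about 8 in all and at most 12, crops included, and the job is handed in when it is done.

```bash
mkdir -p pics; cat > h.py <<'E'
import numpy as np, cv2
from workcell import manip
def snap(n,f=None):
    p,d=manip.snapshot(n)
    if f: cv2.imwrite('pics/'+f,p)
    return p,d
def pose(n,st=None):
    c=manip.camera_params(n)
    if 'pose' in c: return c,np.array(c['pose'])
    st=st or manip.get_state()
    from scipy.spatial.transform import Rotation as R
    w,x,y,z=st['tcp_rot'];T=np.eye(4);T[:3,:3]=R.from_quat([x,y,z,w]).as_matrix();T[:3,3]=st['eef_pos']
    return c,T@np.array(c['mount'])
def rays(n,uv,st=None):
    c,T=pose(n,st)
    q=cv2.undistortPoints(np.array(uv,float).reshape(-1,1,2),np.array(c['mtx']),np.array(c['dist_coeffs'])).reshape(-1,2)
    return T[:3,3],np.c_[q[:,0],-q[:,1],-np.ones(len(q))]@T[:3,:3].T
def atz(n,uv,z,st=None):
    o,r=rays(n,uv,st); return o+r*((z-o[2])/r[:,2])[:,None]
def cloud(n,d,st=None):
    v,u=np.nonzero(d>0); o,r=rays(n,np.c_[u,v],st)
    return u,v,o+r*d[v,u][:,None]
def proj(n,P,st=None):
    c,T=pose(n,st); q=(np.atleast_2d(P)-T[:3,3])@T[:3,:3]; q=q*[1,-1,-1]
    return cv2.projectPoints(q,np.zeros(3),np.zeros(3),np.array(c['mtx']),np.array(c['dist_coeffs']))[0].reshape(-1,2)
E
python3 - <<'E'
from h import *
s=manip.get_state();print(s)
for n in('scene','side'):
    p,d=snap(n,n+'0.png'); np.save(n+'0.npy',d)
    c,T=pose(n);print(n,T.round(3).tolist())
    for t in('gauge_grip','gauge_tip','foot','plain_grip'):
        for r in manip.landmark_of(t,n): 
            u,v=map(int,r['at']);dd=d[min(v,479),min(u,639)]
            o,rr=rays(n,[r['at']]);print(t,r['at'],round(r['p'],2),(o+rr[0]*dd).round(3))
E
```

```text
{'time_s': 0.0, 'qpos': array([-2.02800585e-01,  2.59374819e-01,  1.53608577e+00, -2.19555266e-05,
        1.34800905e+00, -2.02781694e-01]), 'qd': array([ 0.00150086, -0.00104658,  0.00169943, -0.00035824,  0.00116701,
       -0.00146117]), 'joint_torque': array([ 2.41929010e-04, -4.37298238e+01, -2.84004611e+01,  7.19661056e-02,
        4.11791797e-02, -1.14769305e-04]), 'eef_pos': array([5.49443952e-01, 1.29473907e-04, 2.17799522e-01]), 'tcp_rot': array([-7.77777940e-04,  7.07111427e-01,  7.07101513e-01, -5.25297482e-04]), 'wrist_force': array([ 0.64599509, -0.5845212 ,  0.17669807]), 'ft_torque': array([-0.08553646, -0.01424555, -0.03134855]), 'finger_gap': 1.0000437785641154}
scene [[0.406, -0.799, 0.443, 0.869], [0.914, 0.361, -0.187, -0.316], [-0.01, 0.481, 0.877, 0.86], [0.0, 0.0, 0.0, 1.0]]
gauge_grip [107.1, 338.0] 0.9 [ 0.491 -0.504  0.071]
gauge_grip [250.9, 347.3] 0.82 [ 0.594 -0.307  0.071]
gauge_grip [165.6, 203.5] 0.82 [ 0.283 -0.352  0.06 ]
gauge_grip [213.1, 281.9] 0.74 [ 0.465 -0.324  0.066]
gauge_tip [196.2, 375.2] 0.84 [ 0.576 -0.404 -0.002]
gauge_tip [244.6, 219.6] 0.84 [ 0.333 -0.229 -0.002]
gauge_tip [327.4, 325.7] 0.64 [ 0.589 -0.177  0.007]
foot [487.1, 214.0] 0.57 [0.636 0.011 0.303]
plain_grip [211.9, 283.3] 0.97 [ 0.465 -0.326  0.064]
side [[0.826, 0.323, -0.462, -0.071], [-0.563, 0.441, -0.699, -0.941], [-0.022, 0.837, 0.546, 0.669], [0.0, 0.0, 0.0, 1.0]]
gauge_grip [418.1, 251.8] 0.97 [ 0.579 -0.322  0.058]
gauge_grip [452.5, 320.0] 0.67 [ 0.47  -0.522  0.072]
gauge_tip [298.3, 298.6] 0.95 [ 0.326 -0.25   0.007]
gauge_tip [374.6, 242.3] 0.86 [ 0.578 -0.182  0.007]
gauge_tip [443.2, 294.8] 0.84 [ 0.571 -0.41   0.005]
foot [276.2, 189.6] 0.71 [ 0.533  0.196 -0.001]
plain_grip [371.3, 280.2] 0.87 [ 0.452 -0.325  0.043]
```

View pics/scene0.png

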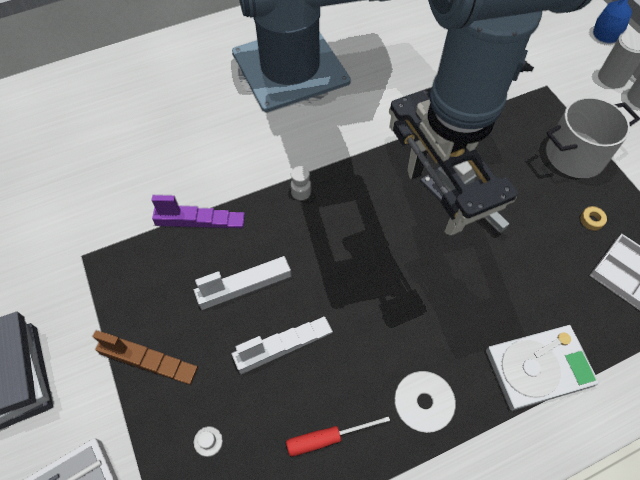

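View pics/side0.png

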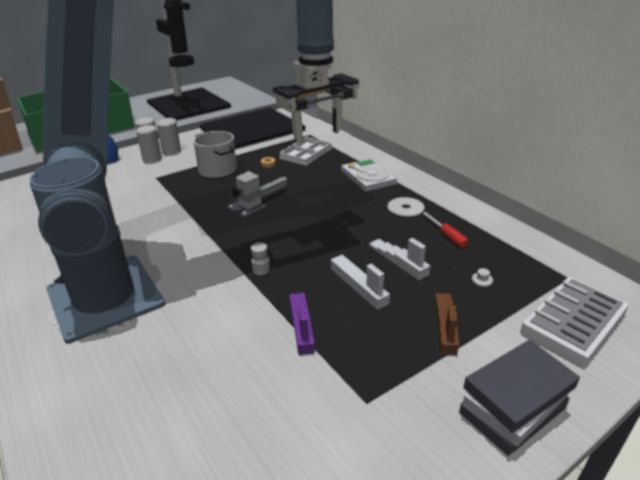

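The candidates are:
- the stepped aluminium bar, scene (251,347) and side (418,252): this is the gauge
- the plain bar, scene (213,282) and side (371,280)
- the purple look-alike, scene (165,204)
- the brown look-alike, scene (107,338)

The stand is at side (250,195), hidden under the gripper in the scene view.

```bash
python3 - <<'E'
from h import *
ims=[]
d=np.load('scene0.npy');p=cv2.imread('pics/scene0.png')
u,v,P=cloud('scene',d)
ds=np.load('side0.npy');ps=cv2.imread('pics/side0.png')
us,vs,Ps=cloud('side',ds)
for nm,u_,v_,P_,box in(('gauge scene',u,v,P,(225,310,340,378)),('gauge side',us,vs,Ps,(365,232,432,280))):
    m=(u_>box[0])&(u_<box[2])&(v_>box[1])&(v_<box[3]);Q=P_[m]
    print(nm,'bench z',np.median(Q[Q[:,2]<0.004][:,2]))
    b=Q[Q[:,2]>0.006]
    for lo,hi in((.004,.011),(.011,.017),(.017,.023),(.023,.03),(.066,.082)):
        k=b[(b[:,2]>lo)&(b[:,2]<hi)]
        if len(k)>5:
            r=cv2.minAreaRect((k[:,:2]*1000).astype(np.float32));print(lo,len(k),np.median(k,0).round(4),r)
m=(us>222)&(us<295)&(vs>165)&(vs<222);Q=Ps[m];
for lo,hi in((-.01,.004),(.004,.02),(.02,.05),(.05,.08),(.08,.1)):
    k=Q[(Q[:,2]>lo)&(Q[:,2]<hi)]
    if len(k)>5: print('stand',lo,len(k),np.median(k,0).round(3),cv2.minAreaRect((k[:,:2]*1000).astype(np.float32)))
a=cv2.resize(p[300:385,220:345],(600,408),interpolation=2);b=cv2.resize(ps[155:225,215:310],(600,442),interpolation=2)
cv2.imwrite('pics/crop1.png',cv2.resize(np.vstack([a,b]),(423,600)))
E
```

```text
gauge scene bench z -0.00043220791386949786
0.004 314 [ 0.5918 -0.1937  0.0077] ((588.0374755859375, -256.0829772949219), (30.31633758544922, 161.9510040283203), 1.7342708110809326)
0.011 382 [ 0.5905 -0.2217  0.0134] ((587.6641235351562, -266.5880126953125), (32.44145202636719, 136.3759002685547), 0.8864646553993225)
0.017 393 [ 0.5903 -0.2503  0.0196] ((587.8809204101562, -270.7616882324219), (32.39527130126953, 133.99493408203125), 1.7302390336990356)
0.023 573 [ 0.594  -0.2857  0.0252] ((588.5205688476562, -291.5374755859375), (30.381568908691406, 92.77745056152344), 1.8861104249954224)
0.066 229 [ 0.5894 -0.3083  0.0726] ((588.6480102539062, -308.2074279785156), (13.296662330627441, 38.8016357421875), 1.86253023147583)
gauge side bench z -0.0006959021984747626
0.004 166 [ 0.571  -0.2356  0.0077] ((582.5288696289062, -257.70465087890625), (32.386714935302734, 165.6454620361328), 0.6129985451698303)
0.011 176 [ 0.5719 -0.2494  0.0134] ((582.375, -271.3876037597656), (33.436859130859375, 137.04356384277344), 0.9759646654129028)
0.017 172 [ 0.5744 -0.269   0.0193] ((583.490905761718
[... 343 characters left out ...]
870699882507324)
stand -0.01 2654 [ 0.492  0.179 -0.001] ((484.26171875, 224.68414306640625), (352.9388427734375, 212.37274169921875), 58.30595779418945)
stand 0.004 420 [0.41  0.142 0.008] ((484.1191101074219, 233.5654754638672), (303.27593994140625, 167.67823791503906), 67.14492797851562)
stand 0.02 464 [0.468 0.16  0.034] ((437.69256591796875, 247.03927612304688), (175.93019104003906, 223.18809509277344), 21.83625030517578)
stand 0.05 308 [0.411 0.14  0.064] ((414.6471862792969, 142.3001251220703), (41.5584831237793, 74.75643920898438), 62.12572479248047)
stand 0.08 175 [0.425 0.149 0.087] ((426.65869140625, 154.79684448242188), (49.86286163330078, 44.504676818847656), 15.270763397216797)
```

View pics/crop1.png

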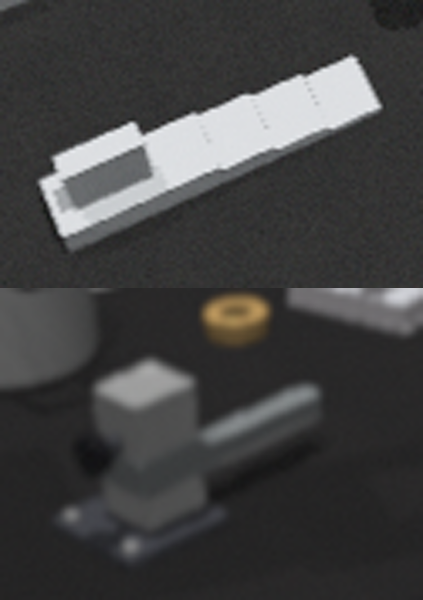

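The crop confirms the gauge: four leaves, with the fin on the thick end. Next I move above it, which also clears the scene camera's view of the stand.

```bash
python3 -m handwheel '5 -38 0 0 0 0.5 0; 5 -39 0 0 0 0.5 0; 5 -39 0 0 0 0.5 0; 5 -39 0 0 0 0.3 0; 5 -39 0 0 0 0 0; 5 -38 0 0 0 0 0; 5 -38 0 0 0 0 0; 4 -38 0 0 0 0 0'
python3 - <<'E'
from h import *
s=manip.get_state();p,d=snap('wrist','w1.png');np.save('w1.npy',d)
print(s['eef_pos'],s['tcp_rot']);c,T=pose('wrist',s);print(T.round(3).tolist())
u,v,P=cloud('wrist',d,s);m=(abs(P[:,0]-.59)<.06)&(abs(P[:,1]+.29)<.15)
Q=P[m];print('wrist bench',np.median(Q[abs(Q[:,2])<.004][:,2]) if len(Q) else 0)
for lo,hi in((.005,.011),(.0115,.017),(.0175,.023),(.0235,.03),(.066,.082)):
    k=Q[(Q[:,2]>lo)&(Q[:,2]<hi)]
    if len(k)>5: print(lo,len(k),np.median(k,0).round(4),cv2.minAreaRect((k[:,:2]*1000).astype(np.float32)))
p,d=snap('scene','scene1.png');np.save('scene1.npy',d)
for r in manip.landmark_of('foot','scene'): print('foot',r)
u,v,P=cloud('scene',d)
m=(P[:,0]>.34)&(P[:,0]<.6)&(P[:,1]>.08)&(P[:,1]<.3);P=P[m]
for lo,hi in((.003,.012),(.028,.036),(.036,.044),(.08,.1)):
    k=P[(P[:,2]>lo)&(P[:,2]<hi)]
    if len(k)>5: print('stand',lo,len(k),np.median(k,0).round(4),cv2.minAreaRect((k[:,:2]*1000).astype(np.float32)))
print(np.histogram(P[:,2],bins=np.arange(.003,.1,.004)))
E
```

```text
time_s: 1.17
eef_pos: [0.589, -0.3099, 0.2186]
tcp_rot: [0.0, 0.696, 0.718, 0.0]
wrist_force: [0.7, 1.3, 0.4]
finger_gap: 1.0
[ 0.58900997 -0.30990437  0.21861959] [4.73152328e-05 6.95942268e-01 7.18097732e-01 6.90088669e-05]
[[1.0, -0.029, -0.008, 0.586], [0.031, 0.954, 0.298, -0.226], [-0.001, -0.299, 0.954, 0.385], [0.0, 0.0, 0.0, 1.0]]
wrist bench 0.0007064350030234756
0.005 2123 [ 0.5752 -0.1987  0.0081] ((574.99951171875, -306.5248107910156), (265.7705383300781, 51.030662536621094), 81.46524810791016)
0.0115 1686 [ 0.5782 -0.2217  0.0141] ((566.2169189453125, -321.45538330078125), (244.03329467773438, 35.96513748168945), 81.0060043334961)
0.0175 1211 [ 0.5845 -0.2445  0.0202] ((584.5724487304688, -244.74441528320312), (29.801250457763672, 27.460641860961914), 1.6478776931762695)
0.0235 2317 [ 0.5855 -0.286   0.0261] ((585.7821655273438, -298.60223388671875), (29.61069679260254, 80.38883209228516), 1.0327248573303223)
0.066 819 [ 0.5858 -0.307   0.074 ] ((585.9456787109375, -308.6296691894531), (11.546607971191406, 40.4055290222168), 1.5989513397216797)
foot {'at': [487.4, 215.7
[... 211 characters left out ...]
781, 171.1684112548828), (155.1143798828125, 44.74118423461914), 19.084840774536133)
stand 0.036 465 [0.4988 0.1715 0.038 ] ((482.14410400390625, 169.1698760986328), (156.60044860839844, 42.64241409301758), 21.27288818359375)
stand 0.08 513 [0.436  0.1548 0.0881] ((435.0311279296875, 156.87745666503906), (46.18521499633789, 41.86207580566406), 10.562421798706055)
(array([388, 268,  29,  46,  79, 101,  73, 124, 413, 112,  55,  57,  93,
        53,  64,  68,  88,  58,  36,  48, 127, 341,  12,   0]), array([0.003, 0.007, 0.011, 0.015, 0.019, 0.023, 0.027, 0.031, 0.035,
       0.039, 0.043, 0.047, 0.051, 0.055, 0.059, 0.063, 0.067, 0.071,
       0.075, 0.079, 0.083, 0.087, 0.091, 0.095, 0.099]))
```

View pics/scene1.png

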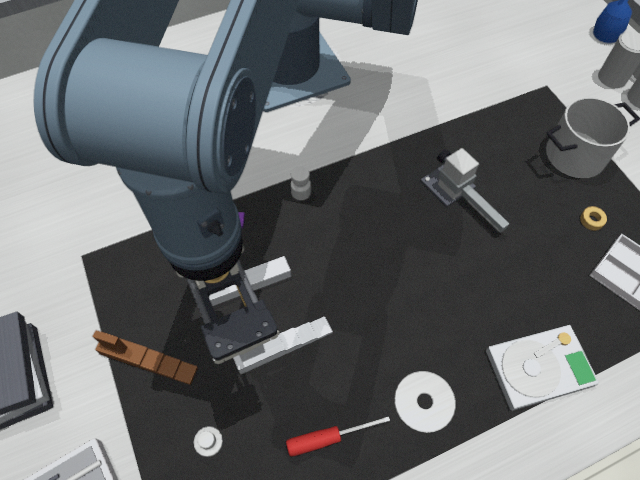

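The scene view now shows the stand clear: column at (461,165), arm running to (505,225). Next I descend to grasp the fin and fit the arm in the meantime.

```bash
python3 -m handwheel '-2 1 -35 0 0 0 0; -1 0 -35 0 0 0 0; 0 0 -35 0 0 0 0; 0 0 -35 0 0 0 0; 0 0 -30 0 0 0 0; 0 0 -16 0 0 0 0; 0 0 0 0 0 0 0.5; 0 0 0 0 0 0 1'
python3 -m handwheel '0 0 0 0 0 0 1; 0 0 0 0 0 0 1; 0 0 0 0 0 0 1; 0 0 0 0 0 0 1; 0 0 0 0 0 0 1; 0 0 0 0 0 0 1; 0 0 0 0 0 0 1; 0 0 0 0 0 0 1'
python3 - <<'E'
from h import *
d=np.load('scene1.npy');u,v,P=cloud('scene',d)
m=(P[:,0]>.465)&(P[:,0]<.58)&(P[:,1]>.13)&(P[:,1]<.23)&(P[:,2]>.012)
Q=P[m];top=Q[Q[:,2]>.0335];print(len(Q),len(top),'top z',np.median(top[:,2]))
for k in(Q,top):
  print(cv2.minAreaRect((k[:,:2]*1000).astype(np.float32)), cv2.boxPoints(cv2.minAreaRect((k[:,:2]*1000).astype(np.float32))).round(1).tolist())
m=(P[:,0]>.38)&(P[:,0]<.48)&(P[:,1]>.1)&(P[:,1]<.2)&(P[:,2]>.084)
k=P[m];print('col',cv2.boxPoints(cv2.minAreaRect((k[:,:2]*1000).astype(np.float32))).round(1).tolist())
E
```

```text
time_s: 1.98
eef_pos: [0.5857, -0.3053, 0.0322]
tcp_rot: [-0.001, 0.695, 0.719, 0.0]
wrist_force: [0.5, 0.0, -0.2]
finger_gap: 0.9
time_s: 2.65
eef_pos: [0.586, -0.307, 0.0327]
tcp_rot: [0.0, 0.696, 0.718, 0.0]
wrist_force: [0.3, -0.3, 0.2]
finger_gap: 0.333
686 450 top z 0.03742897668633893
((511.6022033691406, 173.40567016601562), (98.0328598022461, 19.31395149230957), 12.215534210205078) [[461.70001220703125, 172.5], [465.70001220703125, 153.60000610351562], [561.5999755859375, 174.3000030517578], [557.5, 193.1999969482422]]
((511.732177734375, 173.41896057128906), (97.78182220458984, 19.299898147583008), 12.258179664611816) [[461.8999938964844, 172.5], [466.0, 153.60000610351562], [561.5999755859375, 174.39999389648438], [557.5, 193.1999969482422]]
col [[408.5, 173.1999969482422], [416.20001220703125, 132.10000610351562], [461.6000061035156, 140.5], [453.8999938964844, 181.6999969482422]]
```

```bash
python3 -m handwheel '0 0 0 0 0 0 1; 0 0 0 0 0 0 1; 0 0 0 0 0 0 1; 0 0 0 0 0 0 1; 0 0 0 0 0 0 1; 0 0 8 0 0 0 1; 0 0 12 0 0 0 1; 0 0 10 0 0 0 1'

```

```text
time_s: 3.32
eef_pos: [0.5858, -0.3068, 0.0634]
tcp_rot: [-0.0, 0.696, 0.718, -0.0]
wrist_force: [-0.2, 0.8, -3.4]
finger_gap: 0.129
```

```bash
python3 -m handwheel '-3 20 0 0 0 1.3 1; -4 38 0 0 0 1.3 1; -4 40 0 0 0 1.3 1; -4 40 0 0 0 1.3 1; -4 40 0 0 0 1.3 1; -4 40 0 0 0 1.3 1; -3 39 0 0 0 1.3 1; -1 25 0 0 0 1.3 1'
python3 -m handwheel '0 0 0 0 0 0 1; 0 0 0 0 0 0 1; 0 0 0 0 0 0 1; 0 0 0 0 0 0 1; 0 0 0 0 0 0 1; 0 0 0 0 0 0 1; 0 0 0 0 0 0 1; 0 0 0 0 0 0 1'
python3 - <<'E'
from h import *
s=manip.get_state();p,d=snap('wrist','w2.png');np.save('w2.npy',d)
u,v,P=cloud('wrist',d,s)
def box(k): return cv2.boxPoints(cv2.minAreaRect((k[:,:2]*1000).astype(np.float32))).round(1).tolist()
print(np.median(P[abs(P[:,2])<.004][:,2]))
m=(P[:,0]>.465)&(P[:,0]<.59)&(P[:,1]>.13)&(P[:,1]<.24)&(P[:,2]>.028)&(P[:,2]<.045);k=P[m]
if len(k): print('arm',len(k),np.median(k,0),box(k),cv2.minAreaRect((k[:,:2]*1000).astype(np.float32)))
f=(P[:,1]<.15)&(P[:,2]>.02)&(abs(P[:,0]-.55)<.06)
print(np.histogram(P[f][:,2],bins=np.arange(.02,.12,.004)))
p,d=snap('side','side2.png');cv2.imwrite('pics/w2s.png',np.vstack([cv2.resize(cv2.imread('pics/w2.png'),(400,300)),cv2.resize(p[150:270,190:350],(400,300))]))
E
```

```text
time_s: 3.98
eef_pos: [0.5581, -0.0214, 0.064]
tcp_rot: [-0.0, 0.627, 0.779, 0.0]
wrist_force: [0.1, 0.5, -3.1]
finger_gap: 0.131
time_s: 4.65
eef_pos: [0.559, -0.0256, 0.0625]
tcp_rot: [-0.0, 0.628, 0.778, -0.0]
wrist_force: [1.1, -0.2, -4.6]
finger_gap: 0.131
0.0007276203077210552
(array([   0,    0,    0,    4, 3823, 2106, 2923, 4794, 2409, 3516,  130,
        247,  346,  412,  437,  475,  519,  577,  632,  686, 1742, 2143,
        413,  276]), array([0.02 , 0.024, 0.028, 0.032, 0.036, 0.04 , 0.044, 0.048, 0.052,
       0.056, 0.06 , 0.064, 0.068, 0.072, 0.076, 0.08 , 0.084, 0.088,
       0.092, 0.096, 0.1  , 0.104, 0.108, 0.112, 0.116]))
```

View pics/w2s.png

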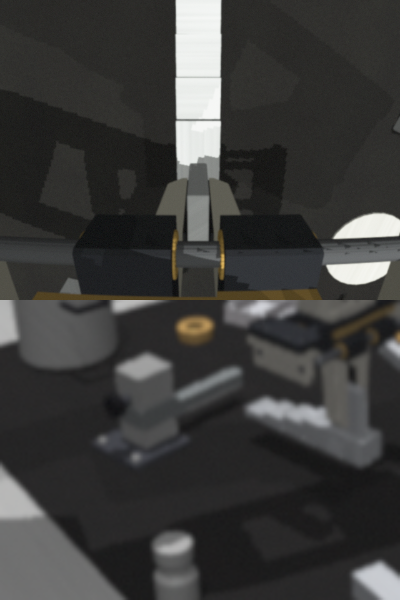

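The gauge hangs level in the jaws (wrist: leaves running up the middle; side: tip pointing at the arm). I lower it, then measure bar and arm in the same camera.

```bash
python3 -m handwheel '0 0 -10 0 0 0 1; 0 0 -10 0 0 0 1; 0 0 -6 0 0 0 1; 0 0 -2 0 0 0 1; 0 0 -1 0 0 0 1; 0 0 0 0 0 0 1; 0 0 0 0 0 0 1; 0 0 0 0 0 0 1'
cat > m.py <<'E'
from h import *
def rect(k): return cv2.minAreaRect((k[:,:2]*1000).astype(np.float32))
def leaves(n,z0,u,v,P,s):
    a=np.radians(102.2);ax=np.array([np.cos(a),np.sin(a)]);pe=np.array([ax[1],-ax[0]])
    q=(P[:,:2]-s['eef_pos'][:2]);x=q@ax;y=q@pe
    out=[]
    for zc,lo,hi in((.026,24,50),(.02,50,78),(.014,78,106),(.008,106,134)):
        m=(abs(y)<.022)&(abs(P[:,2]-zc-z0)<.002)&(x>lo/1e3+.003)&(x<hi/1e3-.003)
        if m.sum()>30:
            yy=y[m];out.append((np.mean(x[m])*1e3,(np.percentile(yy,3)+np.percentile(yy,97))*500,m.sum(),(np.percentile(yy,97)-np.percentile(yy,3))*1e3))
    out=np.array(out);print(n,'leaf: x, lateral(right+), n, width\n',out.round(1))
    t=(abs(y)<.012)&(abs(P[:,2]-.008-z0)<.0025)&(x>.1)
    if t.any(): print('tip x',np.percentile(x[t],99.5)*1e3)
    c=np.polyfit(out[:,0],out[:,1],1);print('slope deg (cw+)',np.degrees(c[0]),'lat@tip',np.polyval(c,134))
if __name__=='__main__':
    s=manip.get_state();print(s['eef_pos'],s['wrist_force'])
    for n in('wrist','scene'):
        p,d=snap(n,'m_%s_%.1f.png'%(n,s['time_s']));u,v,P=cloud(n,d,s);
        try: leaves(n,0,u,v,P,s)
        except Exception as e: print(n,e)
        m=(P[:,0]>.465)&(P[:,0]<.575)&(P[:,1]>.145)&(P[:,1]<.21)&(P[:,2]>.032)&(P[:,2]<.043);k=P[m]
        if len(k)>30:
            r=rect(k);print('arm',len(k),np.median(k[:,2]),r,cv2.boxPoints(r).round(1).tolist())
    print([r for r in manip.landmark_of('foot','scene')],[r for r in manip.landmark_of('gauge_tip','scene')])
E
python3 m.py
```

```text
time_s: 5.42
eef_pos: [0.5594, -0.025, 0.0339]
tcp_rot: [0.0, 0.628, 0.778, 0.0]
wrist_force: [-0.1, -0.0, -3.6]
finger_gap: 0.127
[ 0.55935334 -0.02502597  0.03394411] [-0.11099535 -0.03463452 -3.64123876]
wrist leaf: x, lateral(right+), n, width
 [[ 3.730e+01 -4.000e-01  2.482e+03  2.810e+01]
 [ 6.410e+01 -4.000e-01  2.908e+03  2.820e+01]
 [ 9.200e+01 -1.000e-01  3.041e+03  2.820e+01]
 [ 1.177e+02 -2.000e-01  2.378e+03  2.820e+01]]
tip x 126.05639223694826
slope deg (cw+) 0.20611753329809038 lat@tip -0.07833887954758273
scene leaf: x, lateral(right+), n, width
 [[ 65.   13.   46.    8.3]
 [119.9   2.4 149.   28.6]]
tip x 677.0005505781141
slope deg (cw+) -11.015196755970063 lat@tip -0.29004984148877
arm 457 0.03719207812753034 ((512.8780517578125, 173.89913940429688), (94.75040435791016, 19.29907989501953), 12.495738983154297) [[464.5, 173.10000610351562], [468.70001220703125, 154.1999969482422], [561.2000122070312, 174.6999969482422], [557.0, 193.60000610351562]]
[{'at': [485.3, 215.9], 'p': 0.9}] [{'at': [243.5, 221.7], 'p': 0.98}, {'at': [192.5, 377.0], 'p': 0.69}, {'at': [403.7, 263.4], 'p': 0.66}]
```

```bash
python3 -m handwheel '-2 0 0 0 0 0.3 1; -2 0 0 0 0 0 1; 0 0 -1 0 0 0 1; 0 0 -0.5 0 0 0 1; 0 0 0 0 0 0 1; 0 0 0 0 0 0 1; 0 0 0 0 0 0 1; 0 0 0 0 0 0 1'
python3 - <<'E'
from h import *
print(atz('scene',[[485.3,215.9],[487.4,215.7]],.02).round(4))
s=manip.get_state();print(s['eef_pos'],s['wrist_force'])
E
```

```text
time_s: 6.28
eef_pos: [0.5547, -0.0249, 0.0325]
tcp_rot: [-0.0, 0.626, 0.78, -0.0]
wrist_force: [-4.2, -0.1, 4.6]
finger_gap: 0.128
[[0.5202 0.1716 0.02  ]
 [0.5215 0.1753 0.02  ]]
[ 0.55467335 -0.02494429  0.03246917] [-4.15370964 -0.07909218  4.61095643]
```

Light bench contact (about 5 N). I slide 80 mm along (-0.213, 0.977).

```bash
python3 -m handwheel '-1.7 8 0 0 0 0 1; -2.3 10.6 0 0 0 0 1; -2.3 10.6 0 0 0 0 1; -2.3 10.6 0 0 0 0 1; -2.3 10.6 0 0 0 0 1; -2.3 10.6 0 0 0 0 1; -2 9 0 0 0 0 1; -1.8 8.2 0 0 0 0 1'
python3 -m handwheel '0 0 0 0 0 0 1; 0 0 0 0 0 0 1; 0 0 0 0 0 0 1; 0 0 0 0 0 0 1; 0 0 0 0 0 0 1; 0 0 0 0 0 0 1; 0 0 0 0 0 0 1; 0 0 0 0 0 0 1'
python3 m.py; cp $(ls -t pics/m_wrist*|head -1) pics/w3.png
```

```text
time_s: 6.95
eef_pos: [0.5381, 0.0543, 0.0325]
tcp_rot: [0.0, 0.626, 0.78, 0.0]
wrist_force: [0.7, -4.5, 3.5]
finger_gap: 0.126
time_s: 7.62
eef_pos: [0.5377, 0.0555, 0.0325]
tcp_rot: [-0.001, 0.626, 0.78, 0.001]
wrist_force: [-0.4, 6.6, 7.0]
finger_gap: 0.128
[0.53774    0.05546576 0.03253978] [-0.40117968  6.55865211  6.97179126]
wrist leaf: x, lateral(right+), n, width
 [[ 3.720e+01 -6.000e-01  3.196e+03  2.810e+01]
 [ 6.420e+01 -7.000e-01  3.747e+03  2.820e+01]
 [ 9.210e+01 -7.000e-01  3.907e+03  2.820e+01]
 [ 1.121e+02 -8.000e-01  1.083e+03  2.780e+01]]
tip x 115.25157472543465
slope deg (cw+) -0.09200822556127826 lat@tip -0.7639759440087933
arm 5981 0.038379694755284466 ((511.39630126953125, 168.93621826171875), (96.06118774414062, 7.540594577789307), 12.480725288391113) [[463.70001220703125, 162.1999969482422], [465.29998779296875, 154.89999389648438], [559.0999755859375, 175.60000610351562], [557.5, 183.0]]
scene leaf: x, lateral(right+), n, width
 [[87.5 12.1 32.  10.1]]
tip x 592.548277479122
slope deg (cw+) 3.9628422336090177 lat@tip 15.317176710989434
arm 302 0.03718868580386564 ((527.2997436523438, 177.09837341308594), (65.60368347167969, 18.914566040039062), 13.525015830993652) [[493.20001220703125, 178.60000610351562], [497.6000061035156, 160.1999969482422], [561.4000244140625, 175.60000610351562], [557.0, 194.0]]
[{'at': [486.0, 215.0], 'p': 0.9}] [{'at': [244.7, 220.2], 'p': 0.94}, {'at': [195.1, 374.4], 'p': 0.86}, {'at': [486.9, 217.0], 'p': 0.69}]m.py:14: RankWarning: Polyfit may be poorly conditioned
  c=np.polyfit(out[:,0],out[:,1],1);print('slope deg (cw+)',np.degrees(c[0]),'lat@tip',np.polyval(c,134))
```

View pics/w3.png

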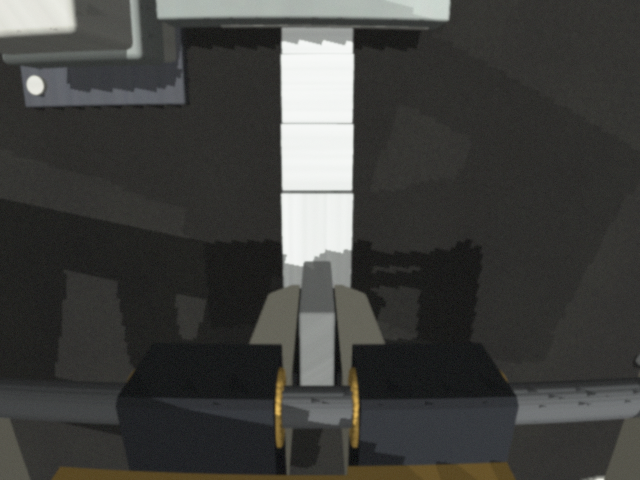

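The wrist view shows the first leaf already under the arm (near edge at row 20), the gauge square to within about 0.2°, and 2.7 mm too far left of the middle. I blend that correction in while advancing.

```bash
python3 -m handwheel '-0.5 3 0 0 0 0.1 1; -0.5 4 0 0 0 0 1; -0.5 4 0 0 0 0 1; -0.5 4 0 0 0 0 1; -0.5 4 0 0 0 0 1; -0.5 4 0 0 0 0 1; -0.5 3 0 0 0 0 1; 0 0 0 0 0 0 1'
```

```text
time_s: 8.48
eef_pos: [0.5348, 0.0794, 0.0325]
tcp_rot: [0.0, 0.625, 0.78, 0.0]
wrist_force: [1.5, -2.8, 5.8]
finger_gap: 0.128
```

```bash
python3 -m handwheel '-0.3 1.5 0 0 0 0 1; -0.3 1.5 0 0 0 0 1; -0.3 1.5 0 0 0 0 1; -0.3 1.5 0 0 0 0 1; 0 0 0 0 0 0 1; 0 0 0 0 0 0 1; 0 0 0 0 0 0 1; 0 0 0 0 0 0 1'
python3 m.py 2>/dev/null
```

```text
time_s: 9.15
eef_pos: [0.5337, 0.085, 0.0325]
tcp_rot: [0.0, 0.625, 0.78, 0.0]
wrist_force: [0.7, -4.4, 5.2]
finger_gap: 0.127
[0.5337216  0.08497541 0.03246723] [ 0.74169364 -4.40748862  5.15394746]
wrist leaf: x, lateral(right+), n, width
 [[ 3.720e+01 -7.000e-01  3.214e+03  2.820e+01]
 [ 6.420e+01 -8.000e-01  3.753e+03  2.810e+01]
 [ 8.800e+01 -1.000e+00  6.520e+02  2.830e+01]
 [ 1.177e+02 -1.100e+00  3.080e+03  2.800e+01]]
tip x 125.99822843648815
slope deg (cw+) -0.28698094284390613 lat@tip -1.1923441548756206
arm 11708 0.03852065705042579 ((510.46649169921875, 173.97303771972656), (95.6429214477539, 16.150510787963867), 11.857348442077637) [[462.0, 172.0], [465.29998779296875, 156.1999969482422], [558.9000244140625, 175.89999389648438], [555.5999755859375, 191.6999969482422]]
scene leaf: x, lateral(right+), n, width
 []
tip x 564.0337302005793
scene too many indices for array: array is 1-dimensional, but 2 were indexed
[{'at': [484.0, 215.1], 'p': 0.58}, {'at': [209.8, 281.6], 'p': 0.5}] [{'at': [500.0, 208.3], 'p': 0.89}, {'at': [192.2, 374.7], 'p': 0.86}, {'at': [246.3, 222.5], 'p': 0.56}, {'at': [450.0, 232.1], 'p': 0.38}]
```

```bash
python3 -m handwheel '-0.1 1 0 0 0 0 1; -0.1 1 0 0 0 0 1; -0.1 1 0 0 0 0 1; -0.1 1 0 0 0 0 1; -0.1 1 0 0 0 0 1; 0 0 0 0 0 0 1; 0 0 0 0 0 0 1; 0 0 0 0 0 0 1'
python3 -m handwheel '-0.2 1 0 0 0 0 1; -0.2 1 0 0 0 0 1; 0 0 0 0 0 0 1; 0 0 0 0 0 0 1; 0 0 0 0 0 0 1; 0 0 0 0 0 0 1; 0 0 0 0 0 0 1; 0 0 0 0 0 0 1'
```

```text
time_s: 10.02
eef_pos: [0.5331, 0.0898, 0.0325]
tcp_rot: [0.0, 0.625, 0.78, -0.0]
wrist_force: [0.8, -5.6, 5.8]
finger_gap: 0.127
time_s: 10.68
eef_pos: [0.5328, 0.0918, 0.0325]
tcp_rot: [0.0, 0.625, 0.78, -0.0]
wrist_force: [0.3, -3.9, 4.9]
finger_gap: 0.125
```

```bash
python3 -m handwheel '-0.2 1 0 0 0 0 1; -0.2 1 0 0 0 0 1; 0 0 0 0 0 0 1; 0 0 0 0 0 0 1; 0 0 0 0 0 0 1; 0 0 0 0 0 0 1; 0 0 0 0 0 0 1; 0 0 0 0 0 0 1'
python3 -m handwheel '-0.2 1 0 0 0 0 1; -0.2 1 0 0 0 0 1; 0 0 0 0 0 0 1; 0 0 0 0 0 0 1; 0 0 0 0 0 0 1; 0 0 0 0 0 0 1; 0 0 0 0 0 0 1; 0 0 0 0 0 0 1'
python3 m.py 2>/dev/null; cp $(ls -t pics/m_wrist*|head -1) pics/w4.png
```

```text
time_s: 11.35
eef_pos: [0.5324, 0.0938, 0.0324]
tcp_rot: [0.0, 0.625, 0.78, 0.0]
wrist_force: [1.6, -5.1, 5.7]
finger_gap: 0.124
time_s: 12.02
eef_pos: [0.532, 0.0959, 0.0325]
tcp_rot: [0.0, 0.625, 0.78, 0.0]
wrist_force: [0.5, -4.7, 4.7]
finger_gap: 0.129
[0.53204211 0.09585072 0.03247759] [ 0.48355302 -4.68842752  4.65926144]
wrist leaf: x, lateral(right+), n, width
 [[ 3.720e+01 -7.000e-01  3.208e+03  2.810e+01]
 [ 6.230e+01 -8.000e-01  3.120e+03  2.820e+01]
 [ 9.620e+01 -8.000e-01  2.462e+03  2.810e+01]
 [ 1.177e+02 -1.100e+00  3.073e+03  2.800e+01]]
tip x 126.0466806702224
slope deg (cw+) -0.2400504941294019 lat@tip -1.09953343238878
arm 11222 0.038512353134384836 ((510.4664001464844, 173.83831787109375), (95.85182189941406, 16.25497817993164), 11.935453414916992) [[461.8999938964844, 171.89999389648438], [465.29998779296875, 156.0], [559.0, 175.8000030517578], [555.7000122070312, 191.6999969482422]]
scene leaf: x, lateral(right+), n, width
 []
tip x 552.9436116628494
scene too many indices for array: array is 1-dimensional, but 2 were indexed
arm 100 0.03680930737540322 ((538.27685546875, 177.9432373046875), (21.975549697875977, 15.314757347106934), 13.031534194946289) [[525.7999877929688, 182.89999389648438], [529.2999877929688, 168.0], [550.7000122070312, 173.0], [547.2999877929688, 187.89999389648438]]
[{'at': [485.8, 216.7], 'p': 0.61}] [{'at': [193.9, 375.6], 'p': 0.67}, {'at': [245.2, 223.1], 'p': 0.58}]
```

View pics/w4.png

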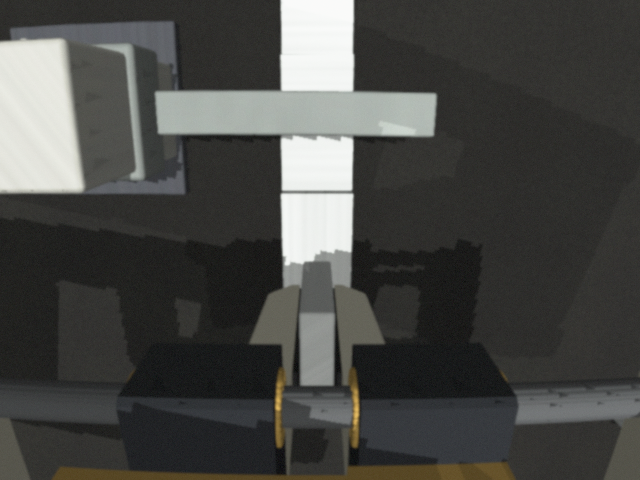

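The 14/20 step (row 123) is already beyond the arm's near edge (row 136). The 20 mm leaf fits and the arm hasn't moved, so about 22 mm remain to the last step.

```bash
python3 -m handwheel '-0.4 2 0 0 0 0 1; -0.4 2 0 0 0 0 1; -0.4 2 0 0 0 0 1; -0.4 2 0 0 0 0 1; -0.4 2 0 0 0 0 1; -0.4 2 0 0 0 0 1; -0.4 2 0 0 0 0 1; -0.4 2 0 0 0 0 1'
python3 -m handwheel '-0.2 1 0 0 0 0 1; -0.2 1 0 0 0 0 1; 0 0 0 0 0 0 1; 0 0 0 0 0 0 1; 0 0 0 0 0 0 1; 0 0 0 0 0 0 1; 0 0 0 0 0 0 1; 0 0 0 0 0 0 1'
python3 -m handwheel '-0.2 1 0 0 0 0 1; -0.2 1 0 0 0 0 1; 0 0 0 0 0 0 1; 0 0 0 0 0 0 1; 0 0 0 0 0 0 1; 0 0 0 0 0 0 1; 0 0 0 0 0 0 1; 0 0 0 0 0 0 1'
```

```text
time_s: 12.88
eef_pos: [0.5288, 0.1117, 0.0325]
tcp_rot: [0.001, 0.625, 0.78, -0.0]
wrist_force: [1.7, -5.5, 4.9]
finger_gap: 0.13
time_s: 13.55
eef_pos: [0.5284, 0.1139, 0.0325]
tcp_rot: [0.0, 0.625, 0.78, 0.0]
wrist_force: [1.4, -4.4, 5.8]
finger_gap: 0.127
time_s: 14.22
eef_pos: [0.528, 0.1158, 0.0325]
tcp_rot: [0.0, 0.625, 0.78, -0.0]
wrist_force: [1.0, -4.6, 6.4]
finger_gap: 0.13
```

```bash
python3 -m handwheel '-0.2 1 0 0 0 0 1; -0.2 0.5 0 0 0 0 1; 0 0 0 0 0 0 1; 0 0 0 0 0 0 1; 0 0 0 0 0 0 1; 0 0 0 0 0 0 1; 0 0 0 0 0 0 1; 0 0 0 0 0 0 1'
python3 -m handwheel '-0.2 1 0 0 0 0 1; 0 0 0 0 0 0 1; 0 0 0 0 0 0 1; 0 0 0 0 0 0 1; 0 0 0 0 0 0 1; 0 0 0 0 0 0 1; 0 0 0 0 0 0 1; 0 0 0 0 0 0 1'
python3 -m handwheel '-0.2 1 0 0 0 0 1; 0 0 0 0 0 0 1; 0 0 0 0 0 0 1; 0 0 0 0 0 0 1; 0 0 0 0 0 0 1; 0 0 0 0 0 0 1; 0 0 0 0 0 0 1; 0 0 0 0 0 0 1'
```

```text
time_s: 14.88
eef_pos: [0.5277, 0.1173, 0.0325]
tcp_rot: [0.001, 0.625, 0.78, 0.0]
wrist_force: [1.8, -4.8, 5.0]
finger_gap: 0.121
time_s: 15.55
eef_pos: [0.5275, 0.1183, 0.0325]
tcp_rot: [0.001, 0.625, 0.78, 0.0]
wrist_force: [2.3, -4.2, 4.6]
finger_gap: 0.128
time_s: 16.22
eef_pos: [0.5272, 0.1193, 0.0325]
tcp_rot: [0.0, 0.625, 0.78, 0.0]
wrist_force: [1.1, -4.2, 5.9]
finger_gap: 0.126
```

```bash
python3 -m handwheel '-0.2 0.8 0 0 0 0 1; 0 0 0 0 0 0 1; 0 0 0 0 0 0 1; 0 0 0 0 0 0 1; -0.1 0.4 0 0 0 0 1; 0 0 0 0 0 0 1; 0 0 0 0 0 0 1; 0 0 0 0 0 0 1'
python3 -m handwheel '-0.2 0.8 0 0 0 0 1; 0 0 0 0 0 0 1; 0 0 0 0 0 0 1; 0 0 0 0 0 0 1; 0 0 0 0 0 0 1; 0 0 0 0 0 0 1; 0 0 0 0 0 0 1; 0 0 0 0 0 0 1'
```

```text
time_s: 16.88
eef_pos: [0.5271, 0.1199, 0.0325]
tcp_rot: [0.001, 0.625, 0.78, -0.0]
wrist_force: [2.7, -7.9, 4.4]
finger_gap: 0.128
time_s: 17.55
eef_pos: [0.5271, 0.12, 0.0325]
tcp_rot: [0.001, 0.625, 0.78, -0.001]
wrist_force: [2.7, -10.3, 4.9]
finger_gap: 0.129
```

Contact: the advance stalls at y = 0.120 while the force climbs to about 10 N. I look before releasing.

```bash
python3 m.py 2>/dev/null; cp $(ls -t pics/m_wrist*|head -1) pics/w5.png
```

```text
[0.52710714 0.11998441 0.03247848] [  2.67678404 -10.34062814   4.90808666]
wrist leaf: x, lateral(right+), n, width
 [[ 3.650e+01 -7.000e-01  2.973e+03  2.810e+01]
 [ 6.970e+01 -8.000e-01  1.879e+03  2.830e+01]
 [ 9.200e+01 -9.000e-01  3.937e+03  2.830e+01]
 [ 1.176e+02 -1.100e+00  3.067e+03  2.800e+01]]
tip x 125.88065064008941
slope deg (cw+) -0.2651863233094961 lat@tip -1.1152396173316845
arm 10371 0.0384518627750251 ((510.39031982421875, 173.97056579589844), (95.4967041015625, 16.592464447021484), 11.956928253173828) [[462.0, 172.1999969482422], [465.3999938964844, 156.0], [558.7999877929688, 175.6999969482422], [555.4000244140625, 192.0]]
scene leaf: x, lateral(right+), n, width
 [[94.6 11.4 34.   9.7]]
tip x 528.8041977587511
slope deg (cw+) 3.467070973936127 lat@tip 13.832865311866959
arm 52 0.036175204863124644 ((542.3092651367188, 174.4031982421875), (23.384525299072266, 7.858463287353516), 15.543460845947266) [[530.0, 175.10000610351562], [532.0999755859375, 167.5], [554.5999755859375, 173.8000030517578], [552.5, 181.3000030517578]]
[{'at': [484.9, 213.6], 'p': 0.66}] [{'at': [192.8, 378.0], 'p': 0.91}, {'at': [247.0, 221.7], 'p': 0.9}, {'at': [508.8, 199.1], 'p': 0.7}]
```

View pics/w5.png

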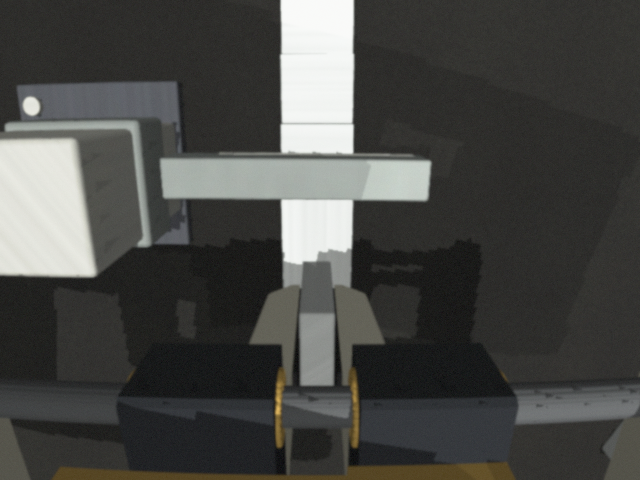

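The last step is under the arm's near edge, and the arm's height (38.5 mm top) and pose are unchanged. I unload slightly, open and lift straight off.

```bash
python3 -m handwheel '0 0 0.6 0 0 0 1; 0 0 0 0 0 0 1; 0 0 0 0 0 0 0.8; 0 0 0 0 0 0 0.6; 0 0 0 0 0 0 0.4; 0 0 0 0 0 0 0.4; 0 0 0 0 0 0 0.4; 0 0 0 0 0 0 0.4'
python3 -m handwheel '0 0 0 0 0 0 0.4; 0 0 0 0 0 0 0.4; 0 0 4 0 0 0 0.4; 0 0 15 0 0 0 0.4; 0 0 25 0 0 0 0.4; 0 0 35 0 0 0 0.4; 0 0 35 0 0 0 0.4; 0 0 30 0 0 0 0.4'
python3 -m handwheel '0 -20 10 0 0 0 0.4; 0 -30 10 0 0 0 0.4; 0 -38 10 0 0 0 0.4; 0 -38 10 0 0 0 0.4; 0 -38 0 0 0 0 0.4; 0 -20 0 0 0 0 0.4; 0 0 0 0 0 0 0.4; 0 0 0 0 0 0 0.4'
python3 - <<'E'
from h import *
from m import rect
s=manip.get_state()
p,d=snap('wrist','f_w.png');u,v,P=cloud('wrist',d,s)
print('bench',np.median(P[abs(P[:,2])<.004][:,2]))
R=(P[:,0]>.46)&(P[:,0]<.575)&(P[:,1]>.03)&(P[:,1]<.3)
for nm,lo,hi in(('leaf26',.024,.029),('arm',.035,.042),('fin',.07,.08)):
    m=R&(P[:,2]>lo)&(P[:,2]<hi)&((P[:,1]>.15) if nm=='arm' else (P[:,1]<.165)); 
    if m.sum()>20: print(nm,m.sum(),np.median(P[m],0).round(4),rect(P[m]))
q,_=snap('scene','f_s.png');r,_=snap('side','f_d.png')
cv2.imwrite('pics/f.png',np.vstack([np.hstack([cv2.resize(p,(400,300)),cv2.resize(q[120:300,380:620],(400,300))]),np.hstack([cv2.resize(r[140:230,210:330],(400,300)),cv2.resize(q,(400,300))])]))
E
```

```text
time_s: 18.42
eef_pos: [0.526, 0.1221, 0.0326]
tcp_rot: [-0.0, 0.625, 0.781, -0.0]
wrist_force: [0.1, 1.4, 0.8]
finger_gap: 0.506
time_s: 19.08
eef_pos: [0.5264, 0.1218, 0.1793]
tcp_rot: [0.0, 0.625, 0.78, 0.0]
wrist_force: [0.7, 0.1, 0.2]
finger_gap: 0.597
time_s: 19.75
eef_pos: [0.5261, -0.0631, 0.2169]
tcp_rot: [-0.0, 0.626, 0.78, 0.0]
wrist_force: [-0.8, 0.7, 1.0]
finger_gap: 0.6
bench 0.0006511104190979333
leaf26 753 [0.5313 0.0955 0.0261] ((531.5116577148438, 96.59424591064453), (30.15379524230957, 16.613014221191406), 13.654019355773926)
```

View pics/f.png

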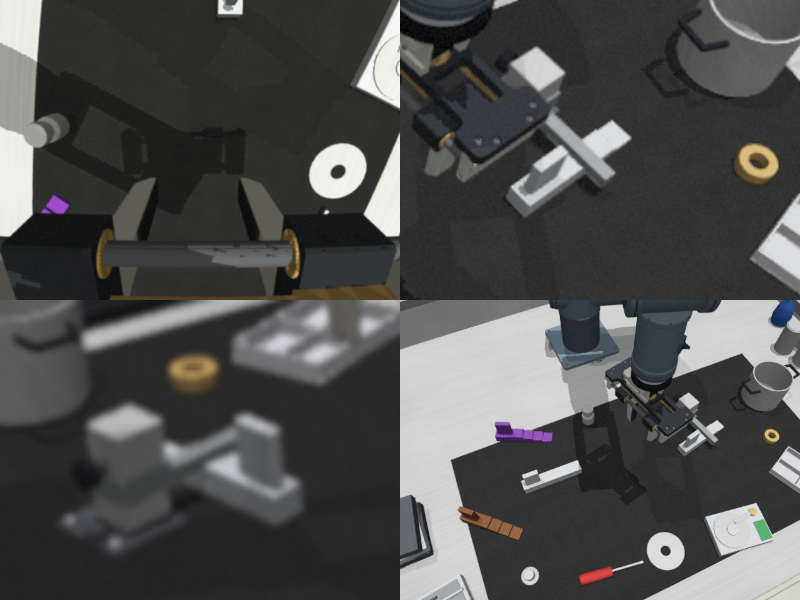

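The gauge stands under the arm on its own, and the plain bar hasn't moved. For one last measurement I bring the wrist camera over it, staying well above.

```bash
python3 -m handwheel '0 15 0 0 0 0 0.4; 0 30 0 0 0 0 0.4; 0 30 0 0 0 0 0.4; 0 15 0 0 0 0 0.4; 0 0 0 0 0 0 0.4; 0 0 0 0 0 0 0.4; 0 0 0 0 0 0 0.4; 0 0 0 0 0 0 0.4'
python3 - <<'E'
from h import *
from m import rect
s=manip.get_state();print(s['wrist_force'])
p,d=snap('wrist','g_w.png');u,v,P=cloud('wrist',d,s)
print('bench',np.median(P[abs(P[:,2])<.004][:,2]))
a=np.radians(102.2);ax=np.array([np.cos(a),np.sin(a)]);pe=np.array([ax[1],-ax[0]])
q=(P[:,:2]-[.5142,.1747]);X=q@ax*1e3;Y=q@pe*1e3
for nm,zc,lo,hi in(('26',.026,-100,0),('20',.0201,-25,60),('14',.0141,5,70),('8',.0081,40,100),('arm',.0385,-20,20),('fin',.074,-100,-20)):
    m=(abs(P[:,2]-zc)<.002)&(X>lo)&(X<hi)&(abs(Y)<(60 if nm=='arm' else 25))
    if m.sum()>20: print(nm,m.sum(),'z',np.median(P[m][:,2]).round(4),'X',np.percentile(X[m],[1,99]).round(1),'Y',np.percentile(Y[m],[1,99]).round(1),'angle',rect(P[m])[1:])
E
```

```text
time_s: 20.57
eef_pos: [0.5263, 0.0273, 0.2167]
tcp_rot: [0.0, 0.625, 0.78, -0.0]
wrist_force: [-0.1, -0.3, 0.2]
finger_gap: 0.599
[-0.06984192 -0.28780685  0.16530561]
bench 0.0006176284276237787
26 2738 z 0.0261 X [-88.2  -7.8] Y [-14.6  15.4] angle ((47.326820373535156, 80.90806579589844), 12.36148738861084)
20 323 z 0.0202 X [-21.7  17.6] Y [-18.   21.6] angle ((45.94233322143555, 38.19623947143555), 34.647605895996094)
arm 3044 z 0.0385 X [-8.  8.] Y [-58.9  42.6] angle ((103.81739807128906, 16.759384155273438), 12.021422386169434)
fin 999 z 0.074 X [-77.7 -38.3] Y [-5.4  6.4] angle ((12.063319206237793, 39.5860595703125), 13.063898086547852)
```

View pics/g_w.png

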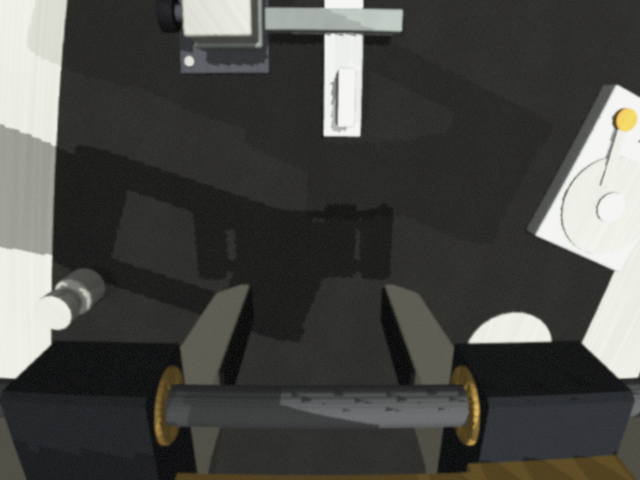

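The 26 mm leaf ends at -7.8 mm and the arm's near face is at -8.0 mm, so it is butting. It sits about 0.4 mm off the middle, square to about 0.3°, and flat. I hand in.

```bash
python3 -c "
from workcell import manip
print(manip.close_job())"
```

```text
the job is handed in; nothing more can be done
None
```

The stepped gauge is lying flat on the bench under the middle of the clamp arm, with its 26 mm leaf butting against the arm. **The gap is therefore between 20 and 26 mm**, or 20–24 mm given the range you stated. The wrist camera puts the arm's top at about 38 mm above the bench, so with an 18 mm high arm the gap is only slightly over 20 mm.

I gripped the gauge by its fin, carried it to the right of the stand, set it down and slid it in thinnest leaf first. The 8, 14 and 20 mm leaves passed under. At the 26 mm leaf it stopped, with about 10 N at the wrist. I then opened the gripper, lifted off and handed in at about 20.6 s.

**Last checks (wrist camera):**
- **Contact:** the 26 mm step and the arm's near face agree to about 0.2 mm.
- **Alignment:** the gauge is about 0.4 mm off the arm's middle and square to about 0.3°. The fin alone read about 1° off.
- **Arm:** its height reading stayed at 38.5 mm and its position did not change.
- **Robot:** it is touching nothing.
- **Plain bar:** the last overall picture shows it still where it was.

**Disagreements:**
- The scene camera read about 2.5 mm further in x than the wrist camera, and its arm height suggested a gap of about 19.3 mm. I went by the wrist camera and the contact.
- The network's foot point was about 5 mm further out along the arm than my depth fit. I used the fit.

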